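Hang the sample pail on the spring balance

ROBOT

A 6-joint arm with a two-finger parallel gripper is mounted at the origin on the work surface. World frame = base frame: x ahead of the robot, y to its left, z up, the work surface at z = 0. Lengths are in m, angles in rad, forces in N, time in s.
With the tool pointing down it reaches from about 0.3 to 0.775 m from the base axis. Payload 14.6 kg.
Tool frame: the origin (TCP) lies between the finger pads; the fingertips stand ctrl.tip_extent ahead of it and the grasp point (between the pads) lies 3 mm ahead of it (ctrl.tip_extent is the distance from the TCP to the fingertips, in m); z points along the fingers, y is the line along which they close (so a half turn about z gives the same grasp; the last joint's range is limited). The gripper opens to 94 mm and grips with 3 to 60 N. Pads are 16 mm wide; open, the fingers measure 119 mm over their backs; the gripper's body (75 mm by 177 mm) begins 78 mm behind the grasp point.
Start: joints at [1.053, 0.3, 1.521, -0, 1.321, -0.067], TCP at [0.24, 0.495, 0.227] pointing down, gripper open.
Joint ranges: [-3.03, 3.03], [-0.79, 2.21], [0.23, 2.52], [-1.04, 4.18], [0, 3.07], [-2.55, 2.55]. Speed limits (rad/s): [2.22, 2.22, 2.57, 3.14, 3.14, 3.14].

INTERFACE

Orientations are given as [roll, pitch, yaw] about the fixed x, y, z axes, in that order (R = Rz(yaw) Ry(pitch) Rx(roll)).
In Python, from station import ctrl, eyes gives the robot as it stands. The module is installed in compiled form; this text tells all that it offers.
- The arm moves only by the tool crank_tcp, called after "Request:" as name(argument=value, ...) on one line, values as JSON. Schema: {"type":"object","properties":{"increments":{"type":"array","items":{"type":"object","properties":{"x":{"type":"number"},"y":{"type":"number"},"z":{"type":"number"},"ax":{"type":"number"},"ay":{"type":"number"},"az":{"type":"number"}},"additionalProperties":false},"minItems":1,"maxItems":10},"aperture":{"type":"number"},"force":{"type":"number"},"only":{"type":"string"},"quiet":{"type":"boolean"},"lines":{"type":"string"}},"required":["increments"],"additionalProperties":false}. increments is a list of rows, 1 to 10 of them, each an object with the fields x, y, z (the shift in m), ax, ay, az (a rotation vector in rad); a field left out counts as zero; each row shifts and turns the commanded pose from where the row before left it, along the tool's axes as they then stand; what a row does not reach is not made up. A row lasts 1/10 s, in which the tool goes at most 0.05 m and 0.15 rad, less where a joint would pass 70% of its speed; a pose out of reach is approached as far as the arm can. aperture is the finger opening in m, set as the call begins (left out keeps the last). The fingers move at their own pace and stop on an object; force is the grip in N (left out, the last holds). Time passes only in rows, so rows that do not move let the fingers close. The tool returns the time, the measured TCP pose, the force, the opening and the grip force at its end. only (a regular expression) keeps the lines of the reply that match it, lines (a string "A,B") keeps lines A to B, and quiet returns only ok. Input that does not fit is refused with a message, and nothing moves.
- ctrl.get_obs(): the state, without advancing time (a new reading comes with each control period).
- eyes.camera(name): name is "side" or "top" or "wrist"; returns a dict with "pixels" (384x512x3 uint8, blue, green, red), "fx", "fy", "cx", "cy" (pixels), "extrinsics" (4x4, takes a point from camera to world coordinates). Camera axes: x right, y up, looking along -z (the intrinsics and any distortion apply to the point x, -y, -z); pixel columns grow to the right and rows downward; lengths in m; the calibration is good to about 2 mm. A picture is of the moment at which its call begins. There is no depth.
- ctrl.hand_in(): hands the job in; it is judged then, once.
The state is a dict: "time_s": time; "qpos": joint angles; "joint_vel": joint speeds; "tau": joint torques, N m; "ee_pos": TCP position; "eef_rot": TCP orientation; "force": force on the tool from outside, world axes, zero at the start; "moment": the same for the moment, N m; "grip_width": finger opening in m; "grip_force": force on a finger pad.
Only numpy, scipy, OpenCV 4.12 (cv2) and the standard library are available. Lean on these libraries where they do the work, as an engineer would, in place of code of your own. Each camera call takes 0.05 s, during which the arm holds its last target. There are 200 camera calls.

TASK

Weigh the steel sample pail: with the pail standing on the bench, swing its flat-lying bail upright, then lift the pail by the bail and hook the bail's crossbar over both prongs of the spring balance's hook. The balance sinks by an amount that depends on the pail's unknown weight: lower the pail until the balance carries all of it before you let go, so that the pail neither drops nor bounces when released, never press hard on the balance, and leave the pail hanging still. Do not tip the pail or disturb the other things on the bench.

Things in the scene. Friction and masses are not known exactly. Their poses are not given: they have to be found in the camera images.
- pail: Closed stainless pail with flat lid, loose on the bench: 96 mm across at the lid rim, 80 mm at the foot, 80 mm high, unknown contents, under 0.8 kg in all; easily tipped by a push. Origin: centre of its underside, z up. The bail's pivots are 62 mm up, on its y axis. The flat bail reaches to -x: its crossbar lies 88 mm from the pail's axis, 40 mm from bar centre to lid rim.
- bail (a joint): Angle of the swing bail (rad): 0 = flat (level, lying to the pail's -x side, on stops), 1.57 = upright above the pail. Swings freely and falls back if let go. The bail is a U of 8 mm round steel bar: arms 88 mm long, 60 mm either side of the middle, joined by the straight crossbar.
- bar (a point): Middle of the bail's crossbar, on the bar's axis. The bar is 8 mm thick, straight over 106 mm, and runs along this frame's y axis, which is the pail's y axis. Its middle 36 mm carry a wooden grip sleeve, 12 mm thick, that turns freely on the bar: pinch it there. With the bail upright it is 150 mm above the pail's underside, and 70 mm above the lid.
- stand: Spring balance, fixed to the bench: base plate 200 x 160 x 12 mm, column 36 x 50 mm with its top at 300 mm, and on the column's -x side a sprung carriage with a hook of two parallel steel prongs that point to -x. Origin: on the bench, 60 mm in +x from the hook's seat; z up.
- seat (a point): Where the middle of the crossbar's axis lies when seated in the hook: 268 mm above the bench unladen; moves with the carriage. x points from the prong tips to the column, y across the prongs, z up. The prongs' seat is level for 12 mm either side of this point in x; behind it they rise 12 mm. The carriage's face is 72 mm behind it in x, its top 22 mm above it.
- tips (a point): Midway between the two upturned prong tips (axes as seat), 32 mm in front of the seat and 12 mm above it. Prongs: 8 mm bars, 35 mm either side of the middle (62 mm clear between them for a gripper); tops of the tips 4 mm above this point, undersides of the prongs 24 mm below it. The prongs must enter the open bail, between crossbar and lid, from the front.
- carriage (a joint): How far the hook has sunk (m): 0 unladen (against its upper stop), at most 0.095. Starts to sink at 0.3 N, then 10 mm per newton, lightly damped. Rated for 12 N at most.
- beaker: Bystander, loose: empty glass beaker, 48 mm across, 70 mm high. Origin: centre of its underside.
- dropper: Bystander, loose: small amber glass bottle, 36 mm across, 85 mm high. Origin: centre of its underside.
- coffee: Bystander, loose: black lidded coffee cup, 82 mm across, 118 mm high. Origin: centre of its underside.
- reagent: Bystander, loose: amber reagent bottle, 64 mm across, 150 mm high. Origin: centre of its underside.
- jug: Bystander, loose: white plastic measuring cup, 90 mm across, 110 mm high. Origin: centre of its underside.
- tin: Bystander, loose: plain steel tin without a bail, 72 mm across, 70 mm high. Origin: centre of its underside.
- platebox: Bystander, loose: cardboard box of glass plates, 120 x 160 x 35 mm. Origin: centre of its underside.
- brush: Bystander, loose: flat brush lying on the bench. Origin: centre of its underside.
Not all that is in view belongs to the job. Leave any orange look-alike of the pail alone.

How it is judged:
By the outcome, as a careful person would: the job done as asked, in the order asked, and still so for the second after the job is handed in, with the robot touching nothing.
It also fails if it takes over 72 s, if anything falls off the work surface, if the arm or the gripper's body presses on something with over 40 N, if the wrist force passes 120 N, or if a joint passes its speed limit or range.

## Working session

There is one attempt and no reset: what is moved stays moved. The work goes in short steps, Python scripts to look and compute and a tool call to move; the robot and the scene stay as the last step left them, time stands still between calls to the robot, and variables do not carry over. Pictures are saved under pics/ and viewed, at most 10 in all, crops included, and the job is handed in when it is done.

```bash
mkdir -p pics
```

Create h.py:
```python
import numpy as np, cv2
from station import ctrl, eyes
def ray(c,u,v):
    E=np.array(c["extrinsics"]);d=E[:3,:3]@np.array([(u-c["cx"])/c["fx"],-(v-c["cy"])/c["fy"],-1.0])
    return E[:3,3],d/np.linalg.norm(d)
def onz(c,u,v,z):
    o,d=ray(c,u,v);return o+d*(z-o[2])/d[2]
def proj(c,p):
    E=np.array(c["extrinsics"]);q=E[:3,:3].T@(np.array(p)-E[:3,3])
    return np.array([c["cx"]+c["fx"]*q[0]/-q[2],c["cy"]-c["fy"]*q[1]/-q[2]])
```

Run:
```python
from h import *
ims=[]
for n in("top","side"):
    c=eyes.camera(n);cv2.imwrite(f"pics/{n}0.png",c["pixels"]);print(n,{k:np.round(v,3).tolist() for k,v in c.items() if k!="pixels"})
print(ctrl.tip_extent,ctrl.get_obs())
```

```text
top {'fx': 363.005, 'fy': 363.005, 'cx': 251.264, 'cy': 189.771, 'extrinsics': [[0.027, 0.998, -0.064, 0.479], [-1.0, 0.028, 0.001, 0.015], [0.003, 0.064, 0.998, 1.437], [0.0, 0.0, 0.0, 1.0]]}
side {'fx': 423.952, 'fy': 423.952, 'cx': 251.927, 'cy': 191.227, 'extrinsics': [[0.854, 0.378, -0.358, 0.144], [-0.52, 0.596, -0.612, -0.714], [-0.018, 0.709, 0.705, 0.995], [0.0, 0.0, 0.0, 1.0]]}
0.022 {'time_s': 0.1, 'qpos': array([ 1.05343325e+00,  3.00398155e-01,  1.52150942e+00, -9.42558719e-06,
        1.32068895e+00, -6.65680554e-02]), 'joint_vel': array([ 0.00186589, -0.00156393, -0.00129715, -0.00028523, -0.00026936,
        0.00057796]), 'tau': array([ 8.56123006e-04, -5.32641935e+01, -3.53284764e+01,  7.09567009e-02,
        2.34738900e-02, -6.08000937e-05]), 'ee_pos': array([0.23951097, 0.49488065, 0.22695664]), 'eef_rot': array([-3.14059040e+00, -5.76667389e-05,  2.69079994e+00]), 'force': array([-0.21466519,  0.32392712,  0.299112  ]), 'moment': array([ 0.00412936,  0.0094107 , -0.05697773]), 'grip_force': 0.0, 'grip_width': 0.09429858220162232}
```

View pics/top0.png

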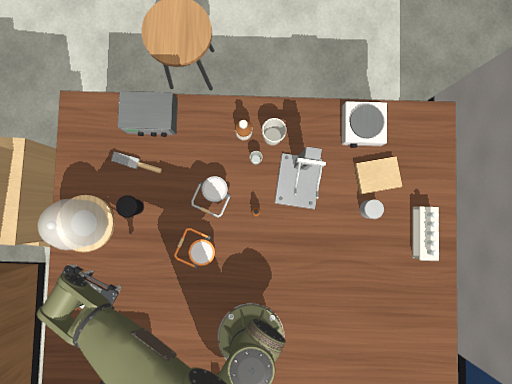

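View pics/side0.png

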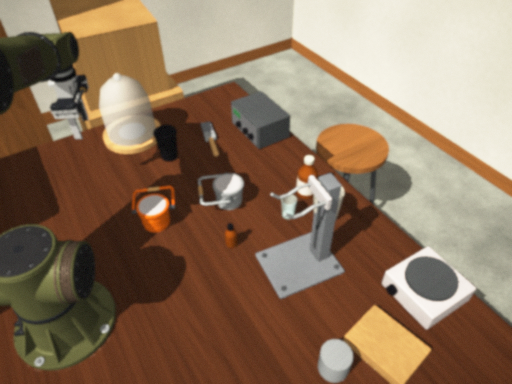

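Candidates in the top view are the steel pail with white lid and grey bail at (214,189), the orange look-alike at (201,251), the tin without a bail at (372,209), the jug at (274,131), and the beaker at (256,158). By the description, I choose the steel pail at (214,189). The stand's plate is at (299,180), and its hook points left and toward the robot. I'll check the choice in a close crop.

Run:
```python
from h import *
t=cv2.imread("pics/top0.png");s=cv2.imread("pics/side0.png")
a=cv2.resize(t[140:220,180:340],(800,400),interpolation=cv2.INTER_CUBIC)
b=cv2.resize(s[150:300,185:345],None,fx=2.4,fy=2.4)[:, :]
cv2.imwrite("pics/crop1.png",a)
cv2.imwrite("pics/crop2.png",cv2.resize(s[155:300,190:350],(660,598),interpolation=cv2.INTER_CUBIC))
```

```text
(no output)
```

View pics/crop1.png

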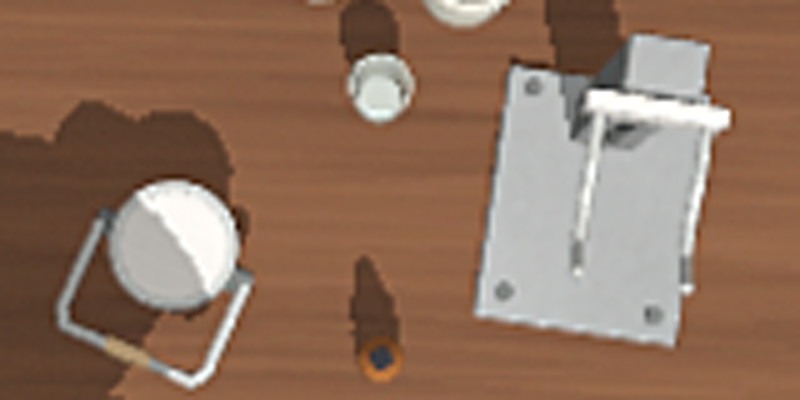

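View pics/crop2.png

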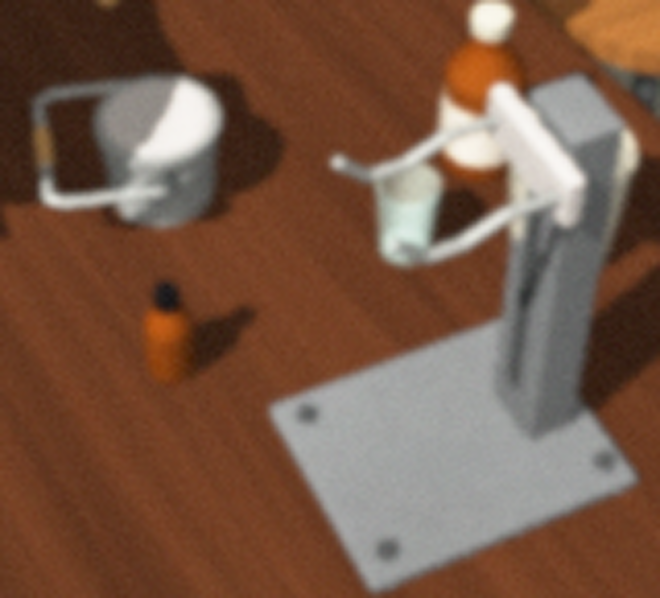

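The crops confirm the choice: a steel pail with white lid at (214.8,189) and its flat bail's wooden sleeve at (205.6,210). The prong tips are at (295.4,194) and (317.2,198) in the top view, and (271.9,194.3) and (287.7,216.1) in the side view.

Run:
```python
from h import *
T=eyes.camera("top");S=eyes.camera("side")
hsv=cv2.cvtColor(T["pixels"],cv2.COLOR_BGR2HSV)
m=((hsv[...,1]<60)&(hsv[...,2]>90)).astype(np.uint8);m[:172]=0;m[:,:198]=0;m[206:]=0;m[:,232:]=0
m=cv2.morphologyEx(m,cv2.MORPH_OPEN,np.ones((7,7)))
k=max(cv2.findContours(m,0,2)[0],key=cv2.contourArea);(u,v),r=cv2.minEnclosingCircle(k);print("lid px",u,v,r,cv2.moments(m)["m10"]/m.sum(),cv2.moments(m)["m01"]/m.sum())
print("lid",onz(T,u,v,.08),onz(T,214.8,189,.08))
for n,p in dict(sleeve=(205.6,210),c1=(192.4,204.4),c2=(219.6,216.6)).items(): print(n,onz(T,*p,.062))
for n,p in dict(sleeve=(190+43/4.125,155+147/4.125)).items(): print("side",n,onz(S,*p,.062))
print("side lid",onz(S,190+161/4.125,155+117/4.125,.08))
for n,p,z in [("tipL",(295.4,194),.28),("tipR",(317.2,198),.28)]: print(n,onz(T,*p,z))
for n,p,z in [("tipL",(271.9,194.3),.28),("tipR",(287.7,216.1),.28)]: print("side",n,onz(S,*p,z))
for p in [(513,66),(478,316),(674,345)]: print("plate T",onz(T,180+p[0]/5,140+p[1]/5,.012))
for p in [(271,408),(372,592),(637,480)]: print("plate S",onz(S,190+p[0]/4.125,155+p[1]/4.125,.012))
for n,p,h in [("dropper",(180+381/5,140+358/5),.085),("beaker",(180+381/5,140+88/5),.07),("orange",(201,251),.08),("reagent",(243,126),.15),("jug",(274,131),.11)]: print(n,onz(T,*p,h))
```

```text
lid px 214.67442321777344 189.23255920410156 13.733338356018066 214.2574074074074 188.68148148148148
lid [0.5639871  0.15035734 0.08      ] [0.56487218 0.14991698 0.08      ]
sleeve [0.48555616 0.18376473 0.062     ]
c1 [0.50532837 0.23440836 0.062     ]
c2 [0.46213664 0.13006599 0.062     ]
side sleeve [0.48186569 0.18496482 0.062     ]
side lid [0.56550128 0.14866704 0.08      ]
tipL [ 0.54328815 -0.12753891  0.28      ]
tipR [ 0.53242866 -0.19733093  0.28      ]
side tipL [ 0.54101505 -0.12733491  0.28      ]
side tipR [ 0.53315953 -0.20425336  0.28      ]
plate T [ 0.71855415 -0.10678176  0.012     ]
plate T [ 0.51994916 -0.08363887  0.012     ]
plate T [ 0.50143781 -0.23785861  0.012     ]
plate S [ 0.51916317 -0.08350588  0.012     ]
plate S [ 0.49775058 -0.24026295  0.012     ]
plate S [ 0.69480113 -0.26363114  0.012     ]
dropper [ 0.48465721 -0.00719505  0.085     ]
beaker [ 0.68916597 -0.00202639  0.07      ]
orange [0.33348929 0.19321461 0.08      ]
reagent [0.78987168 0.04941099 0.15      ]
jug [ 0.78402283 -0.06474958  0.11      ]
```

Add to h.py:
```python
from scipy.spatial.transform import Rotation as Ro
def rem(p,yaw,tilt=0,grasp=True):
    """remaining shift (tool axes) and rotvec to bring grasp point to p; tool y along yaw dir, z down, tilted by tilt toward +y"""
    o=ctrl.get_obs();R=Ro.from_euler("xyz",o["eef_rot"])
    x=np.array([-np.sin(yaw),np.cos(yaw),0]);y=np.array([np.cos(yaw),np.sin(yaw),0])
    G=Ro.from_matrix(np.stack([x,y,[0,0,-1]],1))*Ro.from_rotvec([-tilt,0,0])
    tcp=np.array(p)-.003*G.as_matrix()[:,2]
    print("shift tool",np.round(R.inv().apply(tcp-o["ee_pos"]),4),"rotvec",np.round((R.inv()*G).as_rotvec(),3),"world d",np.round(tcp-o["ee_pos"],4),"f",np.round(o["force"],2),"t",round(o["time_s"],2),"w",round(o["grip_width"],4),"q",np.round(o["qpos"],2))
```

```text
(no output)
```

Request:
crank_tcp(increments=[{"x": -0.0356, "y": -0.0173}, {"x": -0.0356, "y": -0.0173}, {"x": -0.0356, "y": -0.0173}, {"x": -0.0356, "y": -0.0173}, {"x": -0.0356, "y": -0.0173}, {"x": -0.0356, "y": -0.0173}, {"x": -0.0356, "y": -0.0173}, {"x": -0.0356, "y": -0.0173}, {"x": -0.0356, "y": -0.0173}, {"x": -0.0356, "y": -0.0173}], aperture=0.034)

```text
time_s: 1.2
ee_pos: [0.4854, 0.1828, 0.2274]
eef_rot: [-3.142, -0.0, 2.691]
force: [0.2, 0.5, 0.4]
grip_width: 0.0337
grip_force: 0.0
```

Request:
crank_tcp(increments=[{"az": 0.15}, {"az": 0.15}, {"az": 0.15}, {"az": 0.15}, {"az": 0.15}, {"az": 0.15}, {"az": 0.15}, {"az": 0.15}, {"az": 0.15}, {"az": 0.15}])

```text
time_s: 2.2
ee_pos: [0.4846, 0.1842, 0.2273]
eef_rot: [-3.141, 0.0, 1.185]
force: [0.5, -0.2, -0.4]
grip_width: 0.0341
grip_force: 0.0
```

```bash
python3 -c "
from h import *
rem([.4838,.1839,.16],-.395)"
```

```text
shift tool [-0.0006 -0.0006  0.0643] rotvec [-0.     0.     0.009] world d [-0.0008 -0.0003 -0.0643] f [ 0.55 -0.23 -0.37] t 2.2 w 0.0341 q [ 0.29  0.23  1.61 -0.    1.3   0.68]
```

Run:
```python
from h import *
c=eyes.camera("wrist");im=c["pixels"].copy()
for p,col in [((.4838,.1839,.062),(0,0,255)),((.565,.15,.08),(0,255,0))]:
    q=proj(c,p);print(q);cv2.circle(im,tuple(int(v) for v in q),5,col,1)
cv2.imwrite("pics/w1.png",im)
```

```text
[254.57058595 183.56891348]
[344.07830406 188.7181189 ]
```

View pics/w1.png

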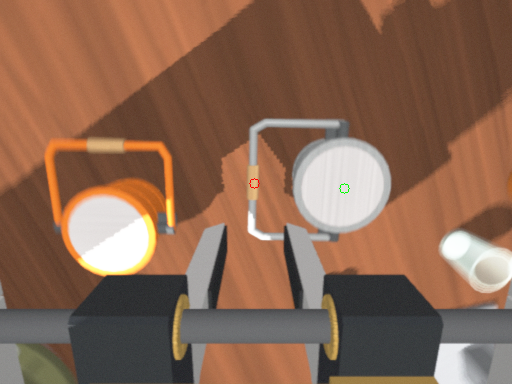

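The wrist view shows the sleeve at (253,183), within 2 mm of the estimate. The bar is parallel to the pads and the fingers straddle it. I'll descend and grip.

Request:
crank_tcp(increments=[{"z": 0.02}, {"z": 0.02}, {"z": 0.02}, {"z": 0.02}, {"z": 0.02}, {"z": 0.02}, {"z": 0.015}, {"z": 0.015}, {"z": 0.012}, {"x": -0.0005, "y": -0.001}])

```text
time_s: 3.25
ee_pos: [0.4829, 0.1839, 0.064]
eef_rot: [-3.14, 0.002, 1.192]
force: [-1.0, -0.4, -0.4]
grip_width: 0.0339
grip_force: 0.0
```

Request:
crank_tcp(increments=[{}, {}, {}, {}, {}, {}], aperture=0.0, force=5)

```text
time_s: 3.85
ee_pos: [0.4837, 0.1842, 0.0658]
eef_rot: [3.141, -0.0, 1.191]
force: [-3.1, 0.9, 5.8]
grip_width: 0.0117
grip_force: 5.0
```

```bash
python3 -c "
from h import *
rem([.4838,.1839,.062],-.395)"
```

```text
shift tool [-0.0003  0.0002  0.0008] rotvec [ 0.    -0.     0.015] world d [ 0.0001 -0.0003 -0.0008] f [-3.08  0.92  5.78] t 3.85 w 0.0117 q [0.29 0.43 1.76 0.   0.95 0.67]
```

Request:
crank_tcp(increments=[{"y": 0.0003, "z": -0.0069}, {"y": 0.0008, "z": -0.0069}, {"y": 0.0014, "z": -0.0067}, {"y": 0.0018, "z": -0.0067}, {"y": 0.0024, "z": -0.0065}, {"y": 0.0029, "z": -0.0063}, {"y": 0.0034, "z": -0.006}, {"y": 0.0038, "z": -0.0058}, {}, {}], aperture=0.0, force=12)

```text
time_s: 4.85
ee_pos: [0.4991, 0.1779, 0.1172]
eef_rot: [-3.141, -0.0, 1.191]
force: [-3.5, 1.8, 2.1]
grip_width: 0.0114
grip_force: 12.0
```

```bash
python3 -c "
from h import *
t=.628;d=.088*np.cos(t)
rem([.565-d*.923,.15+d*.385,.062+.088*np.sin(t)],-.395)"
```

```text
shift tool [-0.0004  0.0003  0.0005] rotvec [-0.    -0.     0.015] world d [ 0.0001 -0.0005 -0.0005] f [-3.47  1.85  2.12] t 4.85 w 0.0114 q [0.27 0.37 1.7  0.   1.07 0.65]
```

Request:
crank_tcp(increments=[{"y": -0.001, "z": -0.001}, {"y": 0.0043, "z": -0.0054}, {"y": 0.0047, "z": -0.0051}, {"y": 0.0051, "z": -0.0047}, {"y": 0.0054, "z": -0.0043}, {"y": 0.0058, "z": -0.0038}, {"y": 0.006, "z": -0.0034}, {}, {}])

```text
time_s: 5.75
ee_pos: [0.5273, 0.1666, 0.1449]
eef_rot: [-3.141, 0.0, 1.191]
force: [-0.7, 0.8, 0.5]
grip_width: 0.0115
grip_force: 12.0
```

```bash
python3 -c "
from h import *
t=1.1;d=.088*np.cos(t)
rem([.565-d*.923,.15+d*.385,.062+.088*np.sin(t)],-.395)"
```

```text
shift tool [-0.0008  0.0013  0.0015] rotvec [-0.     0.     0.015] world d [ 0.0009 -0.0013 -0.0015] f [-0.73  0.75  0.49] t 5.75 w 0.0115 q [0.24 0.39 1.6  0.   1.15 0.62]
```

Request:
crank_tcp(increments=[{"y": 0.0063, "z": -0.0029}, {"y": 0.0065, "z": -0.0024}, {"y": 0.0067, "z": -0.0018}, {"y": 0.0067, "z": -0.0014}, {"y": 0.0069, "z": -0.0008}, {"y": 0.0069, "z": -0.0003}, {}, {}], aperture=0.0, force=25)

```text
time_s: 6.55
ee_pos: [0.5644, 0.1518, 0.1542]
eef_rot: [-3.141, 0.0, 1.191]
force: [0.1, 0.2, -4.4]
grip_width: 0.0111
grip_force: 25.0
```

```bash
python3 -c "
from h import *
rem([.565,.15,.15],-.395)"
```

```text
shift tool [-0.0014  0.0013  0.0012] rotvec [-0.001  0.     0.015] world d [ 0.0006 -0.0018 -0.0012] f [ 0.09  0.2  -4.37] t 6.55 w 0.0111 q [0.2  0.44 1.5  0.   1.2  0.58]
```

Request:
crank_tcp(increments=[{"z": -0.001}, {"z": -0.002}, {"z": -0.003}, {"z": -0.006}, {"z": -0.01}, {"z": -0.014}, {"z": -0.016}, {"z": -0.016}, {"z": -0.016}, {"z": -0.016}])

```text
time_s: 7.55
ee_pos: [0.5645, 0.1518, 0.2565]
eef_rot: [3.141, -0.001, 1.191]
force: [0.7, -0.3, -4.4]
grip_width: 0.0111
grip_force: 25.0
```

Request:
crank_tcp(increments=[{"z": -0.016}, {"z": -0.014}, {"z": -0.01}, {"z": -0.006}, {"z": -0.003}, {"z": -0.002}, {}, {}])

```text
time_s: 8.35
ee_pos: [0.5644, 0.1518, 0.3051]
eef_rot: [-3.141, 0.0, 1.191]
force: [-0.1, 0.5, -4.5]
grip_width: 0.0111
grip_force: 25.0
```

```bash
python3 -c "
from h import *
y=-.12;s=np.array([.5693,-.168,.304]);x=np.array([np.cos(y),np.sin(y),0]);print(s-.12*x)
rem(s-.12*x,y,.6)"
```

```text
[ 0.45016296 -0.15363454  0.304     ]
shift tool [-0.3265  0.0056 -0.0013] rotvec [-0.597  0.078 -0.252] world d [-0.1159 -0.3053  0.0014] f [-0.06  0.49 -4.54] t 8.35 w 0.0111 q [0.2  0.33 1.3  0.   1.51 0.58]
```

Request:
crank_tcp(increments=[{"x": -0.004}, {"x": -0.008}, {"x": -0.012}, {"x": -0.016}, {"x": -0.02}, {"x": -0.02}, {"x": -0.02}, {"x": -0.02}, {"x": -0.02}, {"x": -0.02}])

```text
time_s: 9.35
ee_pos: [0.5041, 0.0016, 0.3057]
eef_rot: [3.141, 0.0, 1.19]
force: [1.2, 0.7, -4.2]
grip_width: 0.0111
grip_force: 25.0
```

Request:
crank_tcp(increments=[{"x": -0.02}, {"x": -0.02}, {"x": -0.02}, {"x": -0.02}, {"x": -0.02}, {"x": -0.02}, {"x": -0.0185}, {"x": -0.014}, {"x": -0.009}, {"x": -0.005}])

```text
time_s: 10.35
ee_pos: [0.4429, -0.1521, 0.3056]
eef_rot: [3.141, 0.0, 1.19]
force: [0.2, 0.6, -3.7]
grip_width: 0.0112
grip_force: 25.0
```

Request:
crank_tcp(increments=[{"az": -0.04}, {"az": -0.06}, {"az": -0.07}, {"az": -0.06}, {"az": -0.04}, {}])

```text
time_s: 10.95
ee_pos: [0.4434, -0.1511, 0.3055]
eef_rot: [3.142, -0.0, 1.462]
force: [1.0, -0.2, -3.8]
grip_width: 0.0111
grip_force: 25.0
```

Request:
crank_tcp(increments=[{"ax": -0.04}, {"ax": -0.07}, {"ax": -0.08}, {"ax": -0.08}, {"ax": -0.08}, {"ax": -0.08}, {"ax": -0.08}, {"ax": -0.06}, {"ax": -0.03}, {}])

```text
time_s: 11.95
ee_pos: [0.443, -0.1512, 0.3054]
eef_rot: [2.542, -0.001, 1.46]
force: [0.5, -0.0, -4.1]
grip_width: 0.0109
grip_force: 25.0
```

```bash
python3 -c "
from h import *
y=-.12;s=np.array([.5693,-.168,.304]);x=np.array([np.cos(y),np.sin(y),0])
rem(s-.12*x,y,.6)
for n in ('top','side'):
    c=eyes.camera(n);cv2.imwrite(f'pics/{n}1.png',c['pixels'])
    im=c['pixels'][140:220,240:350] if n=='top' else c['pixels'][140:300,170:350]
    cv2.imwrite(f'pics/{n}1c.png',im)
a=cv2.imread('pics/top1c.png');b=cv2.imread('pics/side1c.png')
a=cv2.resize(a,(412,300),interpolation=2);b=cv2.resize(b,(337,300),interpolation=2)
b=cv2.resize(cv2.imread('pics/side1c.png'),(385,342),interpolation=2);a=cv2.copyMakeBorder(a,0,42,0,0,0)
cv2.imwrite('pics/pair1.png',np.hstack([a,b]))"
```

```text
shift tool [-0.0016  0.0053  0.0023] rotvec [-0.    -0.006  0.007] world d [ 0.0055 -0.0022  0.0011] f [ 0.45 -0.01 -4.09] t 11.95 w 0.0109 q [-0.53 -0.24  2.    0.31  0.85 -0.56]
```

View pics/pair1.png

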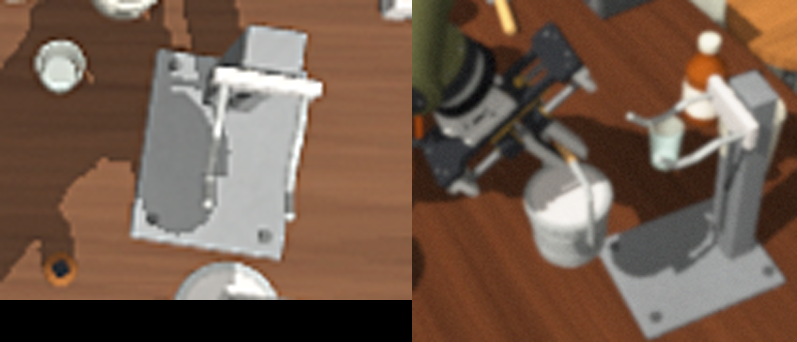

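The pair of views shows the pail hanging upright from the tilted gripper, centred in front of the prongs. The tips are at about (208,205) and (290,215) in the left panel, with the lid centre at about (228,290). I'll trim the height, then move in.

Request:
crank_tcp(increments=[{"y": 0.0011, "z": -0.0016}, {"x": -0.001, "y": 0.0012, "z": -0.0017}, {"y": 0.0025, "z": 0.0017}, {"y": 0.005, "z": 0.0034}, {"y": 0.0074, "z": 0.0051}, {"y": 0.0074, "z": 0.0051}, {"y": 0.0074, "z": 0.0051}, {"y": 0.0074, "z": 0.0051}, {"y": 0.005, "z": 0.0034}, {"y": 0.0025, "z": 0.0017}])

```text
time_s: 13.05
ee_pos: [0.4976, -0.1583, 0.3093]
eef_rot: [2.542, -0.0, 1.461]
force: [0.8, -0.1, -4.4]
grip_width: 0.011
grip_force: 25.0
```

```bash
python3 -c "
from h import *
y=-.12;s=np.array([.5693,-.168,.307])
rem(s,y,.6)
c=eyes.camera('side');cv2.imwrite('pics/s2.png',cv2.resize(c['pixels'][140:300,200:360],(600,600),interpolation=2))"
```

```text
shift tool [-0.0018  0.0584  0.0397] rotvec [-0.    -0.006  0.008] world d [ 0.07   -0.0095  0.0002] f [ 0.81 -0.08 -4.4 ] t 13.05 w 0.011 q [-0.47 -0.11  1.88  0.28  0.82 -0.5 ]
```

View pics/s2.png

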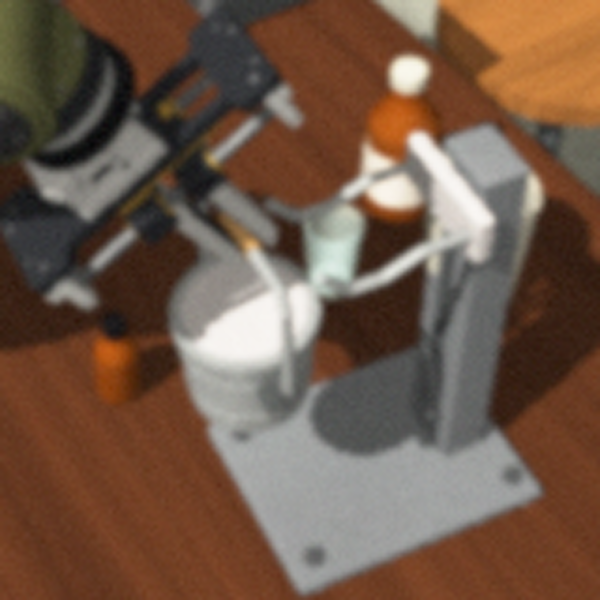

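The near bail corner is at (280,285) and the prong tips at (270,205) and (325,285), at similar height and with a central approach. I'll continue straight in.

Request:
crank_tcp(increments=[{"x": -0.0009, "y": 0.0025, "z": 0.0017}, {"x": -0.0009, "y": 0.005, "z": 0.0034}, {"y": 0.0074, "z": 0.005}, {"y": 0.0074, "z": 0.005}, {"y": 0.0074, "z": 0.005}, {"y": 0.0074, "z": 0.005}, {"y": 0.0074, "z": 0.005}, {"y": 0.0066, "z": 0.0045}, {"y": 0.0048, "z": 0.0033}, {"y": 0.0025, "z": 0.0017}])

```text
time_s: 14.1
ee_pos: [0.5675, -0.1679, 0.3096]
eef_rot: [2.542, -0.0, 1.461]
force: [0.1, -0.0, -3.8]
grip_width: 0.0113
grip_force: 25.0
```

```bash
python3 -c "
from h import *
y=-.12;s=np.array([.5693,-.168,.307])
rem(s,y,.6)
c=eyes.camera('side');cv2.imwrite('pics/s3.png',cv2.resize(c['pixels'][140:300,200:360],(600,600),interpolation=2))"
```

```text
shift tool [0.0001 0.0001 0.0002] rotvec [-0.    -0.006  0.008] world d [ 0.0002  0.0001 -0.0001] f [ 0.08 -0.01 -3.76] t 14.1 w 0.0113 q [-0.42  0.05  1.72  0.24  0.81 -0.43]
```

View pics/s3.png

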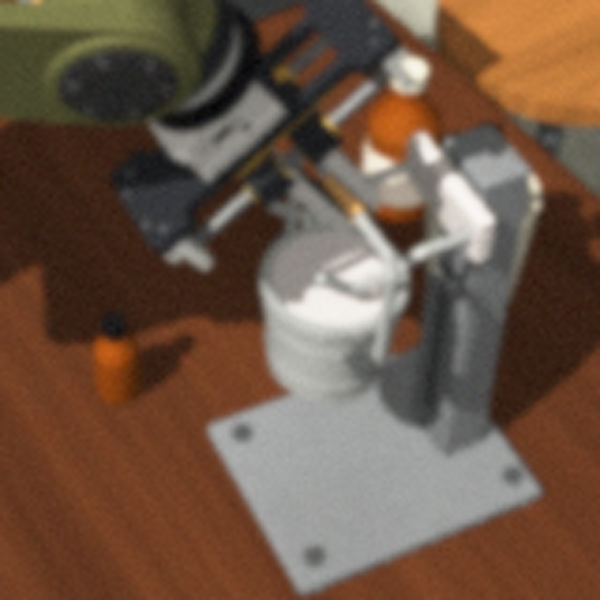

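The near prong passes over the lid inside the bail, the bar sits above the seat behind the tips (near corner at about (395,260)), and the pail is clear. I'll lower it now.

Create fz.py:
```python
from h import *
v=[]
for i in range(12):
    o=ctrl.get_obs();v.append(np.r_[o["force"],o["ee_pos"]]);eyes.camera("wrist") 
print("mean",np.round(np.mean(v,0),4),"std",np.round(np.std(v,0)[:3],2),"t",o["time_s"],"w",o["grip_width"])
```

```bash
python3 fz.py
```

```text
mean [ 0.0341  0.0188 -4.5309  0.5669 -0.1679  0.3098] std [0.6  0.41 0.5 ] t 14.7 w 0.011364693633760638
```

Request:
crank_tcp(increments=[{"y": -0.0017, "z": 0.0025}, {"y": -0.0034, "z": 0.005}, {"y": -0.0034, "z": 0.005}, {"y": -0.0034, "z": 0.005}, {"y": -0.0034, "z": 0.005}, {"y": -0.0028, "z": 0.0041}, {"y": -0.0017, "z": 0.0025}, {"y": -0.0011, "z": 0.0017}, {"y": -0.0011, "z": 0.0017}, {}])

```text
time_s: 15.75
ee_pos: [0.5672, -0.1679, 0.2705]
eef_rot: [2.541, 0.0, 1.461]
force: [0.2, 0.9, -4.2]
grip_width: 0.0113
grip_force: 25.0
```

Request:
crank_tcp(increments=[{"y": -0.0011, "z": 0.0017}, {"y": -0.0011, "z": 0.0017}, {"y": -0.0011, "z": 0.0017}, {"y": -0.0011, "z": 0.0017}, {"y": -0.0011, "z": 0.0017}, {"y": -0.0011, "z": 0.0017}, {"y": -0.0011, "z": 0.0017}, {}])

```text
time_s: 16.55
ee_pos: [0.5675, -0.1679, 0.2562]
eef_rot: [2.542, -0.0, 1.461]
force: [-0.6, -1.0, -2.1]
grip_width: 0.0112
grip_force: 25.0
```

```bash
python3 fz.py
```

```text
mean [-0.2346 -0.098  -2.6264  0.5676 -0.1679  0.2564] std [0.52 0.39 0.41] t 17.1 w 0.011143267141210576
```

Request:
crank_tcp(increments=[{"y": -0.0011, "z": 0.0017}, {"y": -0.0011, "z": 0.0017}, {"y": -0.0011, "z": 0.0017}, {"y": -0.0011, "z": 0.0017}, {"y": -0.0011, "z": 0.0017}, {"y": -0.0011, "z": 0.0017}, {"y": -0.0011, "z": 0.0017}, {"y": -0.0011, "z": 0.0017}, {"y": -0.0011, "z": 0.0017}, {"y": -0.0011, "z": 0.0017}])

```text
time_s: 18.15
ee_pos: [0.5681, -0.168, 0.2361]
eef_rot: [2.541, 0.0, 1.461]
force: [-2.3, 0.7, -0.6]
grip_width: 0.011
grip_force: 25.0
```

```bash
python3 fz.py
python3 -c "
from h import *
c=eyes.camera('side');cv2.imwrite('pics/s4.png',cv2.resize(c['pixels'][140:300,200:360],(600,600),interpolation=2))"
```

```text
mean [-1.9283  0.0453 -0.5166  0.5681 -0.168   0.2361] std [0.51 0.53 0.6 ] t 18.7 w 0.011501757579411662
```

View pics/s4.png

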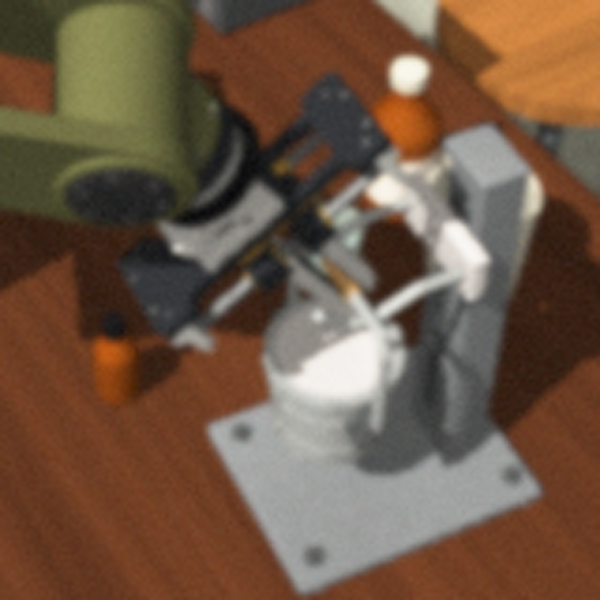

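The bar is resting in both prongs with the carriage sunk, and a small rearward load has built up. I'll back off a hair and lower the last few mm.

Request:
crank_tcp(increments=[{"y": -0.0006, "z": -0.0005}, {"y": -0.0006, "z": -0.0004}, {"y": -0.0009, "z": 0.0013}, {"y": -0.0009, "z": 0.0013}, {"y": -0.0009, "z": 0.0013}, {"y": -0.0009, "z": 0.0013}, {}])

```text
time_s: 19.5
ee_pos: [0.5665, -0.1678, 0.2297]
eef_rot: [2.542, 0.0, 1.461]
force: [2.8, -0.7, -0.3]
grip_width: 0.0111
grip_force: 25.0
```

```bash
python3 fz.py
```

```text
mean [ 2.1617 -0.7952  0.1296  0.5665 -0.1678  0.2299] std [0.5  0.38 0.57] t 20.05 w 0.011033011925826501
```

Request:
crank_tcp(increments=[{"y": 0.0006, "z": 0.0004}, {}])

```text
time_s: 20.3
ee_pos: [0.5671, -0.1678, 0.2296]
eef_rot: [2.542, -0.0, 1.461]
force: [-0.6, -0.9, 0.7]
grip_width: 0.0113
grip_force: 25.0
```

```bash
python3 fz.py
```

```text
mean [-1.292  -0.0659  0.3673  0.5672 -0.1678  0.2298] std [0.62 0.62 0.46] t 20.85 w 0.010837205397827997
```

Request:
crank_tcp(increments=[{"y": 0.0006, "z": -0.0014}, {}])

```text
time_s: 21.1
ee_pos: [0.567, -0.1679, 0.2317]
eef_rot: [2.541, 0.0, 1.461]
force: [-0.5, 0.5, -0.8]
grip_width: 0.0112
grip_force: 25.0
```

Request:
crank_tcp(increments=[{}, {}, {}], aperture=0.0, force=3)

```text
time_s: 21.4
ee_pos: [0.567, -0.1679, 0.2314]
eef_rot: [2.542, 0.0, 1.461]
force: [0.7, 0.5, 0.3]
grip_width: 0.0121
grip_force: 3.0
```

```bash
python3 fz.py
```

```text
mean [ 0.6109  0.0153 -0.0586  0.567  -0.1679  0.2314] std [0.51 0.37 0.53] t 21.95 w 0.012262706223227131
```

Vertical load on the tool is now zero, so the balance carries everything. I'll open the fingers and retreat along the tool axis.

Request:
crank_tcp(increments=[{}, {}, {}], aperture=0.016)

```text
time_s: 22.3
ee_pos: [0.5669, -0.1679, 0.2314]
eef_rot: [2.542, 0.0, 1.461]
force: [-0.3, -0.3, 0.6]
grip_width: 0.016
grip_force: 0.0
```

Request:
crank_tcp(increments=[{}, {}, {}, {}], aperture=0.032)

```text
time_s: 22.7
ee_pos: [0.5669, -0.1679, 0.2314]
eef_rot: [2.542, 0.0, 1.461]
force: [-0.9, -0.5, 0.5]
grip_width: 0.032
grip_force: 0.0
```

```bash
python3 fz.py
```

```text
mean [-0.1442 -0.1281 -0.0723  0.5669 -0.1678  0.2314] std [0.47 0.68 0.54] t 23.25 w 0.03189188507933737
```

Request:
crank_tcp(increments=[{"z": -0.003}, {"z": -0.005}, {"z": -0.008}, {"z": -0.01}, {"z": -0.01}, {"z": -0.015}, {"z": -0.02}, {"z": -0.025}, {"z": -0.025}, {"z": -0.02}])

```text
time_s: 24.3
ee_pos: [0.4868, -0.1589, 0.3498]
eef_rot: [2.54, 0.001, 1.461]
force: [1.3, 0.9, 0.1]
grip_width: 0.0319
grip_force: 0.0
```

```bash
python3 -c "
from h import *
c=eyes.camera('side')
for i in range(12): d=eyes.camera('side')
a,b=[cv2.resize(k['pixels'][140:300,200:360],(400,400),interpolation=2) for k in(c,d)]
print('motion between',cv2.absdiff(c['pixels'],d['pixels'])[160:300,250:345].mean(),ctrl.get_obs()['force'])
cv2.imwrite('pics/s5.png',np.hstack([a,b]))"
```

```text
motion between 2.315363408521303 [ 0.14519932 -0.26364729  0.14451669]
```

View pics/s5.png

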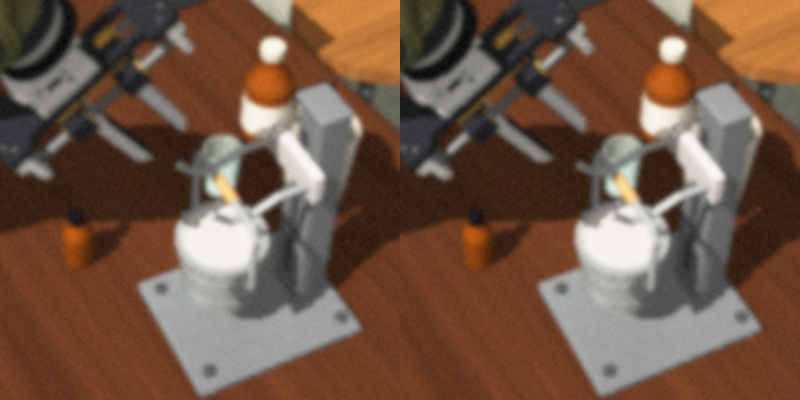

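Both frames show the pail hanging from both prongs at the same pixels (lid centre at about (221,240) in each), with the gripper well clear. I'll let it settle briefly and hand in.

Request:
crank_tcp(increments=[{}, {}, {}, {}, {}, {}, {}, {}, {}, {}], quiet=true)

```text
ok
```

Request:
crank_tcp(increments=[{}, {}, {}, {}, {}, {}, {}, {}, {}, {}])

```text
time_s: 26.95
ee_pos: [0.4878, -0.1591, 0.3478]
eef_rot: [2.542, 0.0, 1.461]
force: [0.0, -0.2, -0.4]
grip_width: 0.0321
grip_force: 0.0
```

```bash
python3 -c "
from h import *
print(ctrl.hand_in())"
```

```text
the job is handed in; nothing more can be done
None
```

The pail (about 4.5 N) hangs still by its bail on both prongs, released only once the balance carried its full weight; the gripper is clear, and the job was handed in at about 27 s.

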